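# Tip the spools out of the flip-top box

### The job

Lift the flip-top box (it has a handle on its front) out of its leaning stand and turn it over above the wooden tray, so that its lid swings open by itself and all three thread spools tumble out and stay in the tray; do not touch the lid or the spools with the gripper. Then set the empty box back in its stand the way it stood, without dropping it, with the lid shut, and let go. Leave the tray and the other things where they are.

Things in the scene. Friction and masses are not known exactly. Their poses are not given: they have to be found in the camera images.
- flip_box: Grey tin box, outside 62 mm deep (its x, front at -x), 152 wide (y), 72 high (z, floor to rim), walls 3 mm, 0.25 kg with lid, 0.41 full, smooth (friction about 0.2). Origin: centre of the underside; z points to the lid. Loose; starts in the stand leaning back 40 degrees: its z points up and to the robot's right, its front with the handle faces left and partly up.
- box_mouth (a point): Centre of the box's mouth, level with the rim, 72 mm from the underside; axes as the box. With the box z axis 30 degrees below level the lid may still hold the spools in; 42 to 55 degrees below level, with the box back lowermost, empties it; if a spool lingers, tilt further or rock the box.
- box_handle (a point): Grip point in the black rib handle on the middle of the box front: a block 20 mm thick (box y), 40 high (box z), standing 42 mm out of the front. The point lies 28 mm out from the front, 36 mm above the underside; axes as the box; 115 mm above the bench at the start. Grip firmly. A hand tilted about 40 degrees, coming from the left, meets the front nearly square.
- box_lid (a joint): Lid angle: 0 shut, 1.25 rad fully open (a stop). A 66 x 154 x 3 mm aluminium sheet, 0.05 kg, hinged along the back top edge of the box (box x = +31, z = 72 mm). No latch; a weak hinge spring (0.008 N m) shuts it when the box is upright or leans in its stand. Its own weight and the spools' open it when the mouth points 35 degrees or more below level with the box back lowermost.
- lid_edge (a point): Middle of the lid's free front edge; with the lid shut it lies just above the top front edge of the box.
- stand: Fixed plywood stand, base 145 x 190 x 12 mm. Origin at bench level below the seated box's underside centre; x points the way the box leans (away from its handle), y along the box width, z up. V seat: a ledge sloping 40 degrees and a 56 mm back board leaning 40 degrees; low cheeks leave 9 mm each side. Open at front and top; the box is lifted out and lowered in straight up and down.
- stand_home (a point): Where the origin of the box (its underside centre) lies when the box sits home in the stand: 47 mm above the stand's origin. Axes are those of the stand (upright, not leaning).
- tray: Open tray of pale wood on four 36 mm corner feet, outside 180 (its x) by 220 (its y), rim 91 mm above the bench, inner floor 44 mm above the bench, walls and floor 8 mm, 0.9 kg, loose. Origin: at bench level under its centre.
- spool_red_mid (a point): Red thread spool, 42 mm across the flanges, 60 mm long, 0.05 kg, starts in the box standing on the box floor; this point lies on its axis, 27.5 mm from its lower end
- spool_cream_mid (a point): Cream thread spool, 48 mm across the flanges, 55 mm long, 0.05 kg, starts in the box standing on the box floor; this point lies on its axis, 27.5 mm from its lower end
- spool_black_mid (a point): Black thread spool, 42 mm across the flanges, 50 mm long, 0.05 kg, starts in the box standing on the box floor; this point lies on its axis, 27.5 mm from its lower end
- spool_red: Red thread spool, 42 mm across the flanges, 60 mm long, 0.05 kg, starts in the box standing on the box floor; origin: centre of its lower end, z along its axis
- spool_cream: Cream thread spool, 48 mm across the flanges, 55 mm long, 0.05 kg, starts in the box standing on the box floor; origin: centre of its lower end, z along its axis
- spool_black: Black thread spool, 42 mm across the flanges, 50 mm long, 0.05 kg, starts in the box standing on the box floor; origin: centre of its lower end, z along its axis
- tape_measure: Yellow tape measure standing on the bench, 65 x 71 x 65 mm, a bystander; origin at its underside.
- staple_box_2: Small white carton, 69 x 96 x 45 mm, a bystander; origin at its underside.

How it is judged:
On the way, in this order (a step that is already met when the one before it is completed fails the run):
1. the box is turned over and its lid has swung open (angle between flip_box's own z axis and vertical above 1.8 rad and value of joint box_lid above 0.5 rad), for 0.05 s.
2. all three spools lie in the tray (x of spool_red_mid in the frame of tray between -0.085 and 0.085 m and y of spool_red_mid in the frame of tray between -0.105 and 0.105 m and z of each of spool_red_mid, spool_cream_mid, spool_black_mid in the frame of tray below 0.095 m and x of spool_cream_mid in the frame of tray between -0.085 and 0.085 m and y of spool_cream_mid in the frame of tray between -0.105 and 0.105 m and x of spool_black_mid in the frame of tray between -0.085 and 0.085 m and y of spool_black_mid in the frame of tray between -0.105 and 0.105 m), for 0.2 s.
3. the box is set back in its stand while still held (distance between flip_box and stand_home below 0.02 m and contact force between the fingers and flip_box above 0.5 N), for 0.05 s.
At the end, for the whole second after the job is handed in: All three spools lie in the tray, middles inside its walls and under 95 mm above the bench; the box sits in its stand as at the start (within 15 mm of home, leaning 33 to 47 degrees, square to the stand within 7 degrees) with its lid shut (under 0.12 rad); all at rest (all of step 2 and distance between flip_box and stand_home below 0.015 m and angle between flip_box's own z axis and vertical between 0.57 and 0.82 rad and angle between the y axis of flip_box and the y axis of stand, either way round below 0.12 rad and value of joint box_lid below 0.12 rad and linear speed of each of flip_box, spool_red, spool_cream, spool_black below 0.03 m/s); the robot touches nothing.
It fails at once if the gripper touches the lid (contact force between the fingers and box_lid above 1 N).
It fails at once if the gripper touches a spool (contact force between the fingers and spool_red above 1 N or contact force between the fingers and spool_cream above 1 N or contact force between the fingers and spool_black above 1 N).
It fails at once if the tray is shifted by more than 30 mm (distance of tray from where it was at the start of the episode above 0.03 m).
It fails at once if a bystander is shifted by more than 25 mm (distance of any of tape_measure, staple_box_2 from where it was at the start of the episode above 0.025 m).
It also fails if it takes over 54 s, if anything falls off the work surface, if the arm or the gripper's body presses on something with over 40 N, if the wrist force passes 120 N, or if a joint passes its speed limit or range.

### The arm

A 6-joint arm with a two-finger parallel gripper is mounted at the origin on a cart in front of the work surface, level with it; the furniture and walls round the work are solid. World frame = base frame: x ahead of the robot, y to its left, z up, the work surface at z = 0. Lengths are in m, angles in rad, forces in N, time in s.
With the tool pointing down it reaches from about 0.35 to 0.875 m from the base axis. Payload 4.2 kg.
Tool frame: the origin (TCP) lies midway between the tips of the shut fingers; the grasp point (between the pads) lies grip_depth behind it (grip_depth is the distance from the TCP to the grasp point, in m); z points along the fingers, y is the direction in which the jaws open and shut (so a half turn about z gives the same grasp; the last joint's range is limited). The gripper opens to 87 mm and grips with 3 to 60 N. Pads are 19 mm wide; open, the fingers measure 117 mm over their backs; the gripper's body (75 mm by 190 mm) begins 51 mm behind the grasp point.
Start: joints at [1.374, 0.385, 0.008, 0, -1.194, -0.259], TCP at [0.275, 0.561, 0.223] pointing down, gripper open.
Joint ranges: [-3.14, 3.14], [-1.21, 2.06], [-1.07, 1.41], [-3.16, 2.05], [-2.99, -0.16], [-3.1, 3.1]. Speed limits (rad/s): [2.79, 2.79, 3.14, 3.14, 3.14, 3.14].

### API

Orientations are given as a 3x3 rotation matrix whose columns are the frame's x, y, z axes.
In Python, from bench import * gives the robot as it stands.
- The arm moves only by the shell command python3 -m inch 'ROWS' [FORCE]. ROWS is JSON, a list of rows, each a list of 3 entries, a list of its own where there are three numbers: the shift along the tool's x, y, z in mm, then the turn, a rotation vector about the tool's x, y, z in degrees, then the finger opening in mm, from 0 to 87. A call has 1 to 10 rows; each row is the pose to reach, as a shift and turn from the pose measured when the call began, along the tool's axes at that moment; what a row does not reach only later rows make up. A row lasts 1/8 s, in which the tool goes at most 62.5 mm and 10.7 degrees, less where a joint would pass 70% of its speed; a pose out of reach is approached as far as the arm can. A call with a gripper value outside its range is refused whole. The fingers move at their own pace and stop on an object; FORCE is the grip in N (left out, the last holds). Time passes only in rows, so rows that repeat a pose let the fingers close. It gives the time, the measured TCP pose, the force and the opening at its end, in the units of the state.
- state(): the state, without advancing time (a new reading comes with each control period).
- read_camera(name): name is "scene" or "top" or "wrist"; returns a dict with "color" (384x512x3 uint8, red, green, blue), "depth" (384x512 float32, m along the optical axis (not along the pixel's ray), 0 where there is no reading), "K" (3x3 intrinsics, pixels), "eye" and "attitude" of the camera in the world. Camera axes: x right, y down, z forward; pixel columns grow to the right and rows downward; lengths in m; the calibration is good to about 2 mm. The wrist camera is an equidistant fisheye: a pixel r from the principal point sees the ray r / f radians off the axis. A picture is of the moment at which its call begins.
- hand_in(): hands the job in, once; it reports no verdict.
Trained networks look in the newest picture that a camera, given by its name, has taken for a name from the list of things; names that differ only in an ending like _2 or _b are one class to them, and where a whole thing is asked for, a point or a joint stands for the part that bears it (a point fixed in the world has none). Each returns a list of dicts, best first, with "conf" (0 to 1); they miss things now and then, are a little off and sometimes report something else, mostly with a low value. They report only what shows in the picture. A call takes as long as a camera call.
- boxes_of(target, camera): "xy" ([column, row] in pixels, amid what is visible of it).
- pinpoint(target, camera): "xy" ([column, row] in pixels: a listed point, or the origin of a listed thing).
The state is a dict: "t": time; "qpos": joint angles; "qd": joint speeds; "joint_torque": joint torques, N m; "eef_pos": TCP position; "ee_rot": TCP orientation; "contact_force": force on the tool from outside, world axes, zero at the start; "torque": the same for the moment, N m; "finger_gap": opening from 0.0 (shut) to 1.0 (fully open).
Only numpy, scipy, OpenCV 4.12 (cv2) and the standard library are available. Lean on these libraries where they do the work, as an engineer would, in place of code of your own. Each camera call takes 0.05 s, during which the arm holds its last target. There are 200 camera calls.

## Working session

There is one attempt and no reset: what is moved stays moved. The work goes in short steps, Python scripts to look and compute and a shell command to move; the robot and the scene stay as the last step left them, time stands still between calls to the robot, and variables do not carry over. Pictures are saved under pics/ and viewed, about 8 in all and at most 12, crops included, and the job is handed in when it is done.

```bash
mkdir -p pics; ls
cat > h.py <<'E'
from bench import *
import numpy as np, cv2
from scipy.spatial.transform import Rotation as R
def pix(im,xy,dep=None):
    K=np.array(im["K"]);u,v=xy
    d=im["depth"]
    if dep is None:
        p=d[int(v)-1:int(v)+2,int(u)-1:int(u)+2];p=p[p>0];dep=np.median(p) if p.size else 0
    c=np.array([(u-K[0,2])/K[0,0]*dep,(v-K[1,2])/K[1,1]*dep,dep])
    return np.array(im["eye"])+np.array(im["attitude"])@c
def ray(im,xy,z):
    a=pix(im,xy,1.0);e=np.array(im["eye"]);d=a-e
    return e+d*(z-e[2])/d[2]
def save(im,n,s=1): cv2.imwrite("pics/"+n,cv2.resize(im["color"][:,:,::-1],None,fx=s,fy=s))
E
python3 - <<'E'
from h import *
np.set_printoptions(precision=3,suppress=True)
s=state();print({k:np.round(v,3).tolist() for k,v in s.items()})
try: print(grip_depth)
except Exception as e: print(e)
ims={}
for c in ["scene","top"]:
    im=read_camera(c);save(im,c+"0.png");ims[c]=im
    print(c,im["eye"],im["K"][0][0])
    for t in ["flip_box","box_handle","box_mouth","lid_edge","stand","stand_home","tray","tape_measure","staple_box_2"]:
        for r in pinpoint(t,c)[:2]: print(c,t,r["conf"],np.round(r["xy"],1),pix(im,r["xy"]))
a=np.hstack([ims["scene"]["color"],ims["top"]["color"]])
cv2.imwrite("pics/a.png",cv2.resize(a[:,:,::-1],(800,300)))
E
```

```text
pics
{'t': 0.0, 'qpos': [1.374, 0.386, 0.007, -0.001, -1.194, -0.259], 'qd': [0.002, -0.0, -0.001, -0.0, 0.001, -0.002], 'joint_torque': [-0.0, -39.067, 18.741, 4.22, 0.011, -0.0], 'eef_pos': [0.275, 0.561, 0.221], 'ee_rot': [[0.898, -0.44, -0.001], [-0.44, -0.898, -0.002], [0.0, 0.002, -1.0]], 'contact_force': [-0.185, -1.04, 0.592], 'torque': [0.034, -0.027, -0.006], 'finger_gap': 0.996}
0.0187
scene [-0.014 -0.126  0.719] 375.5688910949503
scene flip_box 0.79 [317.9 249.1] [0.397 0.044 0.118]
scene box_handle 0.79 [313.6 224.1] [0.449 0.085 0.113]
scene box_mouth 0.67 [338.1 239.7] [0.45  0.027 0.107]
scene lid_edge 0.96 [331.6 224.6] [0.462 0.052 0.123]
scene stand_home 0.95 [318.9 243.5] [0.407 0.048 0.122]
scene tray 0.7 [230.3 199.7] [0.446 0.313 0.042]
scene tape_measure 0.58 [156.9 169.1] [0.423 0.561 0.023]
scene staple_box_2 0.2 [318.1 247.3] [0.401 0.046 0.119]
top [0.423 0.274 1.145] 438.43640172465024
top flip_box 0.57 [331.4 207.3] [0.456 0.093 0.135]
top box_handle 0.76 [329.6 209.5] [0.451 0.096 0.131]
top box_mouth 0.86 [358.5 208.3] [0.456 0.024 0.107]
top lid_edge 0.88 [346.6 209.6] [0.452 0.054 0.116]
top stand 0.64 [331.7 209.5] [0.451 0.092 0.133]
top tray 0.89 [228.1 204.7] [0.462 0.336 0.044]
top tape_measure 0.8 [134.5 213.1] [0.437 0.566 0.062]
top staple_box_2 0.66 [143.1 172.8] [0.539 0.552 0.045]
top staple_box_2 0.31 [328.1 206.7] [0.458 0.099 0.128]
```

Run:
```python
import cv2,numpy as np
a=cv2.imread("pics/scene0.png")[90:330,110:430];b=cv2.imread("pics/top0.png")[90:330,90:430]
cv2.imwrite("pics/b.png",np.vstack([cv2.resize(a,(400,300)),cv2.resize(b,(400,300))]) if 0 else np.hstack([cv2.resize(a,(400,300)),cv2.resize(b,(400,300))]))
```

```text
(no output)
```

View pics/b.png

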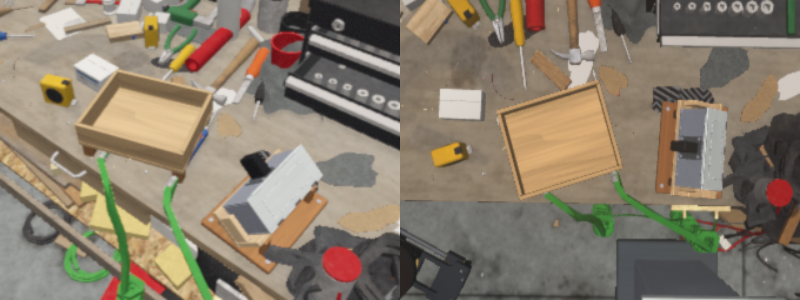

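Run:
```python
from h import *
import bench
np.set_printoptions(precision=4,suppress=True)
print([n for n in dir(bench) if n[0]!='_'])
def cloud(im):
    d=im["depth"];v,u=np.nonzero(d>0);z=d[v,u];K=im["K"]
    c=np.stack([(u-K[0][2])/K[0][0]*z,(v-K[1][2])/K[1][1]*z,z])
    return (np.array(im["attitude"])@c).T+np.array(im["eye"])
n0=np.array([0,-np.sin(np.radians(40)),np.cos(np.radians(40))])
for c in ["scene","top"]:
    im=read_camera(c);P=cloud(im)
    m=(P[:,0]>.33)&(P[:,0]<.58)&(P[:,1]>-.04)&(P[:,1]<.09)&(P[:,2]>.07)&(P[:,2]<.15)
    Q=P[m];n=n0
    s=Q@n;h,e=np.histogram(s,np.arange(s.min(),s.max(),.003));k=e[h.argmax()]+.0015
    for _ in range(6):
        I=Q[abs(Q@n-k)<.004];cc=I.mean(0);n=np.linalg.svd(I-cc)[2][2];n*=np.sign(n[2]);k=cc@n
    hd=n[:2]/np.linalg.norm(n[:2]);tilt=np.degrees(np.arccos(n[2]))
    r=cv2.minAreaRect(((I-cc)@np.c_[np.r_[-hd[1],hd[0],0],np.cross(n,np.r_[-hd[1],hd[0],0])]*1000).astype(np.float32))
    print(c,len(I),"n",n,"tilt",tilt,"yaw of lean",np.degrees(np.arctan2(hd[1],hd[0])),"c",cc,"rect",r)
    # tray rim
    m=(abs(P[:,2]-.091)<.004)&(P[:,1]>.18)&(P[:,1]<.48)&(P[:,0]>.3)&(P[:,0]<.62)
    print("tray",cv2.minAreaRect((P[m][:,:2]*1000).astype(np.float32)),m.sum())
    # handle top: outer face
    m=(P[:,0]>.40)&(P[:,0]<.5)&(P[:,1]>.06)&(P[:,1]<.15)&(P[:,2]>.118)
    print("handle",P[m].mean(0),P[m].min(0),P[m].max(0))
    for t in ["box_handle","lid_edge"]:
        print(t,[ray(im,q["xy"],.115 if t=="box_handle" else .127) for q in pinpoint(t,c)[:1]])
```

```text
['PlanningError', 'boxes_of', 'grip_depth', 'hand_in', 'pinpoint', 'read_camera', 'state']
scene 2012 n [-0.046  -0.6382  0.7685] tilt 39.78168197794972 yaw of lean -94.12489552999777 c [0.4488 0.0268 0.1058] rect ((4.509941101074219, -0.7765045166015625), (67.65950775146484, 156.40440368652344), 89.80304718017578)
tray ((468.5171813964844, 339.8353576660156), (183.6057586669922, 220.68968200683594), 16.943758010864258) 794
handle [0.4549 0.0866 0.1253] [0.4467 0.0698 0.1181] [0.4672 0.107  0.1351]
box_handle [array([0.4584, 0.0862, 0.115 ])]
lid_edge [array([0.4575, 0.0419, 0.127 ])]
top 1191 n [-0.046  -0.6347  0.7714] tilt 39.51824062771244 yaw of lean -94.14692863907013 c [0.453  0.0287 0.1086] rect ((0.6726226806640625, -2.6429100036621094), (71.27371215820312, 153.72840881347656), 89.32968139648438)
tray ((468.7026062011719, 340.9583435058594), (180.06813049316406, 220.24545288085938), 17.15856170654297) 1021
handle [0.458  0.0906 0.1272] [0.448  0.0673 0.1183] [0.469  0.1095 0.1382]
box_handle [array([0.4617, 0.1015, 0.115 ])]
lid_edge [array([0.4521, 0.049 , 0.127 ])]
```

```bash
cat >> h.py <<'E'
np.set_printoptions(precision=4,suppress=True)
U=np.array([0,0,1.])
HOME=np.array([.4568,.0731,.047]);HYAW=-94.1
TRAY=np.array([.4686,.3404,0]);TYAW=17.
TOFF=5. # tool z leads box x by this pitch (steeper)
def boxaxes(th,hyaw):
    a=np.radians(hyaw);h=np.array([np.cos(a),np.sin(a),0]);t=np.radians(th)
    z=np.sin(t)*h+np.cos(t)*U;x=np.cos(t)*h-np.sin(t)*U
    return np.c_[x,np.cross(z,x),z]
def toolrot(th,hyaw,off=None):
    off=TOFF if off is None else off
    B=boxaxes(th+off,hyaw);z=B[:,0];y=-B[:,1]
    return np.c_[np.cross(y,z),y,z]
def go(grasp,Rt,back=0):
    "print shift mm / rotvec deg for grasp point at grasp"
    s=state();p=np.array(s["eef_pos"]);Rc=np.array(s["ee_rot"])
    T=grasp+(grip_depth-back)*Rt[:,2]
    print("shift",np.round(Rc.T@(T-p)*1000,1).tolist(),"turn",np.round(np.degrees(R.from_matrix(Rc.T@Rt).as_rotvec()),1).tolist(),"TCP",T)
HANDLE=HOME+boxaxes(40,HYAW)@np.array([-.059,0,.036])+[0,0,.0015]
E
python3 - <<'E'
from h import *
print(HANDLE)
go(HANDLE,toolrot(40,HYAW),.12)
E
```

```text
[0.4584 0.0951 0.114 ]
shift [342.9, 271.4, 36.9] turn [-26.6, 39.5, 64.3] TCP [0.4635 0.1665 0.1856]
```

```bash
python3 -m inch '[[[170,135,-30],[-13,20,32],60],[[170,135,-30],[-13,20,32],60],[[170,135,-30],[-13,20,32],60],[[343,271,37],[-26.6,39.5,64.3],60],[[343,271,37],[-26.6,39.5,64.3],60],[[343,271,37],[-26.6,39.5,64.3],60],[[343,271,37],[-26.6,39.5,64.3],60],[[343,271,37],[-26.6,39.5,64.3],60],[[343,271,37],[-26.6,39.5,64.3],60]]' 60
python3 - <<'E'
from h import *
go(HANDLE,toolrot(40,HYAW),.12);print(state()["qpos"])
go(HANDLE,toolrot(40,HYAW),.0)
im=read_camera("wrist");print(im["K"])
w=im["color"];t=read_camera("top")
for r in pinpoint("box_handle","top")[:1]: print(r)
sc=read_camera("scene")
cv2.imwrite("pics/c.png",cv2.resize(np.hstack([w,sc["color"]])[:,:,::-1],(800,300)))
E
```

```text
t: 2.42
eef_pos: [0.4642, 0.1663, 0.1846]
ee_rot: [[-0.051, -0.997, -0.052], [-0.705, 0.072, -0.706], [0.708, 0.001, -0.706]]
contact_force: [0.8, 1.5, 0.5]
finger_gap: 0.692
shift [0.6, 0.7, -0.9] turn [0.1, -0.1, -0.0] TCP [0.4635 0.1665 0.1856]
[ 0.9147  0.4766 -0.3305  0.4022 -1.4691 -1.1771]
shift [0.4, 0.6, 119.1] turn [0.1, -0.1, -0.0] TCP [0.4574 0.0819 0.1008]
[[297.3186   0.     261.8017]
 [  0.     297.3186 189.8025]
 [  0.       0.       1.    ]]
{'xy': [326.0, 210.4], 'conf': 0.72}
```

View pics/c.png

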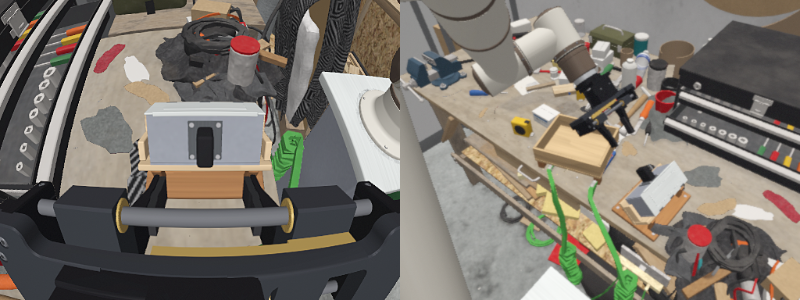

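The wrist view (left half) shows the handle at about (204,145), centred between the fingers, and the lid edge clear above it. I'm advancing straight in.

```bash
python3 -m inch '[[[0,0,40],[0,0,0],60],[[0,0,80],[0,0,0],60],[[0,0,105],[0,0,0],60],[[0,0,116],[0,0,0],60],[[0,0,117],[0,0,0],60]]' 60
python3 - <<'E'
from h import *
w=read_camera("wrist");sc=read_camera("scene")
cv2.imwrite("pics/d.png",np.hstack([cv2.resize(w["color"],(400,300)),cv2.resize(sc["color"][140:290,260:460],(400,300))])[:,:,::-1])
E
```

```text
t: 3.25
eef_pos: [0.4583, 0.0859, 0.1037]
ee_rot: [[-0.05, -0.998, -0.047], [-0.707, 0.068, -0.704], [0.705, -0.002, -0.709]]
contact_force: [0.4, 0.3, 0.7]
finger_gap: 0.686
```

View pics/d.png

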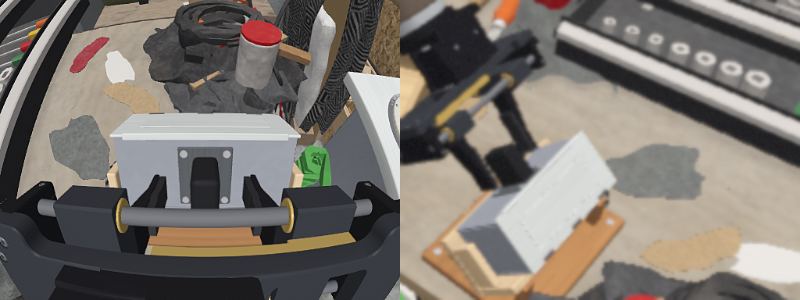

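The handle sits between the fingers at (205,175), with the lid clear of them. I'm closing and then lifting in a separate call.

```bash
python3 -m inch '[[[0,0,3],[0,0,0],60],[[0,0,3],[0,0,0],15],[[0,0,3],[0,0,0],10],[[0,0,3],[0,0,0],10],[[0,0,3],[0,0,0],10],[[0,0,3],[0,0,0],10],[[0,0,3],[0,0,0],10]]' 60
python3 -m inch '[[[5,0,-5],[0,0,0],10],[[14,0,-14],[0,0,0],10],[[28,0,-28],[0,0,0],10],[[50,0,-50],[0,0,0],10],[[75,0,-75],[0,0,0],10],[[95,0,-95],[0,0,0],10],[[105,0,-105],[0,0,0],10],[[105,0,-105],[0,0,0],10]]'
cat >> h.py <<'E'
def lidplane():
    from numpy.linalg import svd
E
sed -i '/^def lidplane/,$d' h.py
python3 - <<'E'
from h import *
t=read_camera("top");sc=read_camera("scene")
for n,c,im in(("lid_edge","top",t),("box_handle","top",t),("lid_edge","scene",sc)):
    print(n,c,[(r["conf"],pix(im,r["xy"])) for r in pinpoint(n,c)[:1]])
# dump pose
hy=TYAW-90
D=TRAY+np.array([-np.sin(np.radians(TYAW)),np.cos(np.radians(TYAW)),0])*.051
D[2]=.245
for th in (40,90,135): go(D,toolrot(th,hy))
cv2.imwrite("pics/e.png",cv2.resize(np.hstack([read_camera("wrist")["color"],sc["color"]])[:,:,::-1],(800,300)))
E
```

```text
t: 4.22
eef_pos: [0.4586, 0.0844, 0.1018]
ee_rot: [[-0.051, -0.998, -0.046], [-0.708, 0.069, -0.703], [0.704, -0.003, -0.71]]
contact_force: [-0.1, 0.5, 0.3]
finger_gap: 0.224
t: 5.22
eef_pos: [0.4581, 0.0841, 0.2506]
ee_rot: [[-0.051, -0.998, -0.046], [-0.709, 0.069, -0.701], [0.703, -0.004, -0.711]]
contact_force: [0.2, -0.1, -3.4]
finger_gap: 0.229
lid_edge top [(0.95, array([0.4534, 0.0535, 0.2655]))]
box_handle top [(0.69, array([0.4552, 0.0996, 0.2739]))]
lid_edge scene []
shift [-219.4, 20.4, -193.8] turn [14.8, 0.1, -14.9] TCP [0.4576 0.3765 0.2318]
shift [-233.0, 25.7, -199.7] turn [7.3, -49.3, -20.3] TCP [0.4532 0.3907 0.2264]
shift [-236.8, 30.2, -212.8] turn [-1.1, -93.7, -23.5] TCP [0.4495 0.4029 0.233 ]
```

View pics/e.png

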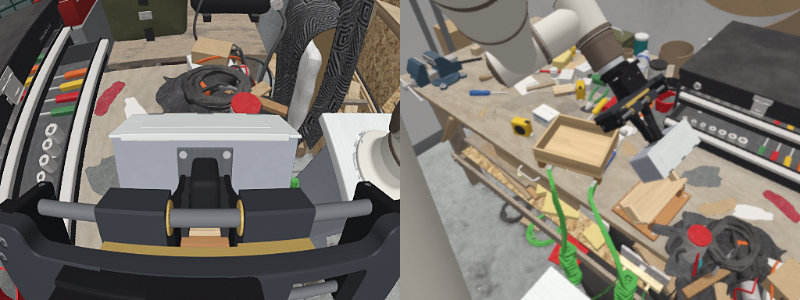

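Box lifted, hanging from the handle without sag, stand empty. Next I carry it level over the tray.

```bash
python3 -m inch '[[[-20,2,-18],[2,0,-2],10],[[-60,6,-53],[4,0,-4],10],[[-105,10,-93],[7,0,-7],10],[[-150,14,-132],[10,0,-10],10],[[-190,18,-168],[13,0,-13],10],[[-212,20,-187],[14.8,0,-14.9],10],[[-219,20,-194],[14.8,0,-14.9],10],[[-219,20,-194],[14.8,0,-14.9],10]]'
python3 - <<'E'
from h import *
hy=TYAW-90
D=TRAY+np.array([-np.sin(np.radians(TYAW)),np.cos(np.radians(TYAW)),0])*.051
D[2]=.245
for th in (85,125,137): go(D,toolrot(th,hy))
print(state()["qpos"])
E
```

```text
t: 6.52
eef_pos: [0.4579, 0.3763, 0.2316]
ee_rot: [[0.207, -0.956, 0.206], [-0.676, -0.293, -0.676], [0.707, 0.0, -0.708]]
contact_force: [-0.6, -0.4, -3.4]
finger_gap: 0.225
shift [-13.3, 0.2, -5.8] turn [0.0, -45.0, 0.0] TCP [0.4537 0.3892 0.2263]
shift [-18.7, 0.2, -17.4] turn [0.0, -85.0, 0.0] TCP [0.4502 0.4007 0.2307]
shift [-18.7, 0.2, -21.3] turn [0.0, -97.0, 0.0] TCP [0.4494 0.4033 0.2335]
[ 1.1803  0.5706 -0.0514  0.465  -1.6025 -1.0283]
```

```bash
python3 -m inch '[[[-4,0,-1],[0,-8,0],10],[[-7,0,-2],[0,-17,0],10],[[-10,0,-3],[0,-26,0],10],[[-12,0,-4],[0,-35,0],10],[[-13,0,-6],[0,-45,0],10],[[-13,0,-6],[0,-45,0],10]]'
python3 - <<'E'
from h import *
hy=TYAW-90
D=TRAY+np.array([-np.sin(np.radians(TYAW)),np.cos(np.radians(TYAW)),0])*.051
D[2]=.245
for th in (110,125,137): go(D,toolrot(th,hy))
print(state()["qpos"])
E
```

```text
t: 7.28
eef_pos: [0.4547, 0.3851, 0.2285]
ee_rot: [[0.288, -0.958, -0.001], [-0.958, -0.288, -0.0], [-0.0, 0.001, -1.0]]
contact_force: [-1.0, -0.5, -4.0]
finger_gap: 0.222
shift [-12.1, -0.1, 0.5] turn [-0.0, -25.0, -0.3] TCP [0.4514 0.3967 0.2281]
shift [-16.2, -0.1, -2.2] turn [-0.1, -40.0, -0.3] TCP [0.4502 0.4007 0.2307]
shift [-18.9, -0.1, -5.0] turn [-0.1, -52.0, -0.3] TCP [0.4494 0.4033 0.2335]
[ 0.974   0.3315 -0.0567 -0.0005 -1.1829 -0.6821]
```

```bash
python3 -m inch '[[[-4,0,0],[0,-10,0],10],[[-10,0,0],[0,-20,0],10],[[-14,0,-1],[0,-30,0],10],[[-17,0,-2],[0,-40,0],10],[[-18,0,-4],[0,-47,0],10],[[-19,0,-5],[0,-52,0],10],[[-19,0,-5],[0,-52,0],10],[[-19,0,-5],[0,-52,0],10],[[-19,0,-5],[0,-52,0],10]]'
python3 - <<'E'
from h import *
t=read_camera("top");sc=read_camera("scene")
for c in("top","scene"):
    for n in("spool_red_mid","spool_cream_mid","spool_black_mid"):
        im=t if c=="top" else sc
        for r in pinpoint(n,c)[:1]:
            p=pix(im,r["xy"]);a=np.radians(TYAW);q=p-TRAY
            print(c,n,round(r["conf"],2),p,"tray",q[0]*np.cos(a)+q[1]*np.sin(a),-q[0]*np.sin(a)+q[1]*np.cos(a))
print(state()["qpos"])
cv2.imwrite("pics/f.png",np.hstack([cv2.resize(t["color"][100:340,130:450],(400,300)),cv2.resize(sc["color"][80:320,130:450],(400,300))])[:,:,::-1])
E
```

```text
t: 8.4
eef_pos: [0.4487, 0.4038, 0.2341]
ee_rot: [[0.179, -0.957, -0.228], [-0.59, -0.29, 0.754], [-0.787, -0.0, -0.617]]
contact_force: [0.3, 0.6, -2.4]
finger_gap: 0.226
top spool_red_mid 0.64 [0.4345 0.2702 0.5879] tray -0.053145944767897926 -0.05711750215552382
top spool_cream_mid 0.37 [0.432  0.4576 0.2268] tray -0.0007148421418387632 0.12272516638854675
scene spool_red_mid 0.72 [0.4292 0.2621 0.089 ] tray -0.060532757950024094 -0.06335579246176284
scene spool_cream_mid 0.65 [0.439  0.2691 0.1036] tray -0.04913779076536573 -0.05948643948404468
scene spool_black_mid 0.66 [0.5327 0.2712 0.0776] tray 0.04104843922901878 -0.084958090894907
[ 0.4854  0.3422 -0.0125 -0.9744 -1.2073  0.1745]
```

View pics/f.png

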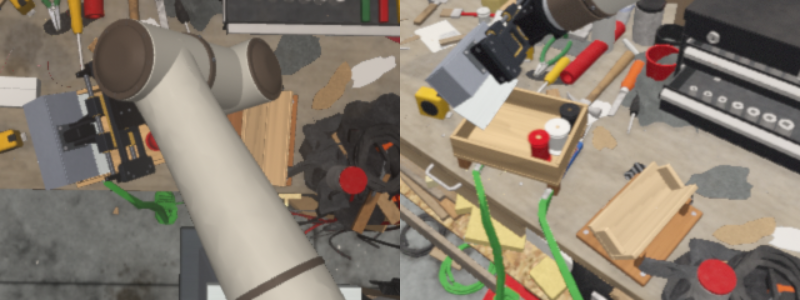

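All three spools stand in the tray, at its right end (540,145), (557,135) and (570,110) in the right half, and the wrist reads the empty weight of 2.4 N. I'm raising and turning back.

```bash
python3 -m inch '[[[-16,0,-12],[0,0,0],10],[[-40,0,-31],[0,0,0],10],[[-47,0,-37],[0,0,0],10],[[-47,0,-37],[0,0,0],10]]'
python3 - <<'E'
from h import *
hy=TYAW-90
D=TRAY+np.array([-np.sin(np.radians(TYAW)),np.cos(np.radians(TYAW)),0])*.051
D[2]=.305
for th in (110,85,60,40): go(D,toolrot(th,hy))
E
```

```text
t: 9.3
eef_pos: [0.4491, 0.4032, 0.2936]
ee_rot: [[0.177, -0.958, -0.227], [-0.589, -0.288, 0.755], [-0.788, -0.0, -0.616]]
contact_force: [-0.4, 0.8, -2.2]
finger_gap: 0.225
shift [8.6, -0.3, -1.9] turn [-0.2, 27.0, -0.2] TCP [0.4514 0.3967 0.2881]
shift [14.8, -0.3, -7.1] turn [-0.1, 52.0, -0.2] TCP [0.4537 0.3892 0.2863]
shift [18.3, -0.4, -14.4] turn [-0.1, 77.0, -0.3] TCP [0.456  0.3816 0.2881]
shift [18.7, -0.4, -20.9] turn [-0.0, 97.0, -0.3] TCP [0.4576 0.3765 0.2918]
```

```bash
python3 -m inch '[[[4,0,-1],[0,10,0],10],[[7,0,-2],[0,20,0],10],[[10,0,-3],[0,30,0],10],[[12,0,-5],[0,40,0],10],[[15,0,-7],[0,50,0],10],[[17,0,-10],[0,60,0],10],[[18,0,-13],[0,70,0],10],[[18,0,-15],[0,80,0],10],[[19,0,-18],[0,90,0],10],[[19,0,-21],[0,97,0],10]]'
python3 -m inch '[[[0,0,0],[0,0,0],10],[[0,0,0],[0,0,0],10]]'
python3 - <<'E'
from h import *
# home tool pose from grasp, 140 mm above
Rh=np.array([[-0.051,-.998,-.046],[-.708,.069,-.703],[.704,-.003,-.71]]);u,_,v=np.linalg.svd(Rh);Rh=u@v
T=np.array([.4586,.0844,.1018])
s=state();Rc=np.array(s["ee_rot"]);p=np.array(s["eef_pos"])
for dz in(.18,.14):print(Rc.T@(T+[0,0,dz]-p)*1000,np.degrees(R.from_matrix(Rc.T@Rh).as_rotvec()))
print(s["qpos"])
E
```

```text
t: 10.55
eef_pos: [0.4563, 0.3767, 0.2885]
ee_rot: [[0.206, -0.957, 0.202], [-0.673, -0.289, -0.681], [0.711, 0.004, -0.704]]
contact_force: [-0.3, 0.5, -1.6]
finger_gap: 0.224
t: 10.8
eef_pos: [0.4562, 0.3767, 0.2874]
ee_rot: [[0.207, -0.957, 0.201], [-0.674, -0.288, -0.68], [0.709, 0.006, -0.705]]
contact_force: [-0.6, -0.9, -1.9]
finger_gap: 0.227
[193.4051  81.9943 203.273 ] [-14.2708  -0.4404  15.0195]
[165.0301  81.752  231.4652] [-14.2708  -0.4404  15.0195]
[ 1.1811  0.5352  0.0258  0.465  -1.7105 -0.9777]
```

```bash
python3 -m inch '[[[15,6,18],[-1,0,1],10],[[45,21,58],[-4,0,4],10],[[80,38,104],[-7,0,7],10],[[115,55,150],[-10,0,10],10],[[145,70,190],[-13,0,13],10],[[165,79,215],[-14.3,-0.4,15],10],[[172,82,224],[-14.3,-0.4,15],10],[[172,82,224],[-14.3,-0.4,15],10],[[172,82,224],[-14.3,-0.4,15],10]]'
cat > fit.py <<'E'
from h import *
Rh=np.array([[-0.051,-.998,-.046],[-.708,.069,-.703],[.704,-.003,-.71]]);u,_,v=np.linalg.svd(Rh);Rh=u@v
T=np.array([.4586,.0844,.1018])
def cloud(im):
    d=im["depth"];v,u=np.nonzero(d>0);z=d[v,u];K=im["K"]
    c=np.stack([(u-K[0][2])/K[0][0]*z,(v-K[1][2])/K[1][1]*z,z])
    return (np.array(im["attitude"])@c).T+np.array(im["eye"])
s=state();Rc=np.array(s["ee_rot"]);p=np.array(s["eef_pos"]);d=p-T
print("dz",d,"to home",Rc.T@(T-p)*1000,np.degrees(R.from_matrix(Rc.T@Rh).as_rotvec()))
n0=np.array([0,-np.sin(np.radians(40)),np.cos(np.radians(40))])
ims={}
for c in ["scene","top"]:
    im=ims[c]=read_camera(c);P=cloud(im)-d
    Q=P[(P[:,0]>.33)&(P[:,0]<.58)&(P[:,1]>-.04)&(P[:,1]<.09)&(P[:,2]>.07)&(P[:,2]<.15)];n=n0
    s_=Q@n;h,e=np.histogram(s_,np.arange(s_.min(),s_.max(),.003));k=e[h.argmax()]+.0015
    for _ in range(6):
        I=Q[abs(Q@n-k)<.004];cc=I.mean(0);n=np.linalg.svd(I-cc)[2][2];n*=np.sign(n[2]);k=cc@n
    hd=n[:2]/np.linalg.norm(n[:2]);a=np.r_[-hd[1],hd[0],0];b=np.cross(n,a)
    r=cv2.minAreaRect(((I-cc)@np.c_[a,b]*1000).astype(np.float32))
    print(c,len(I),"tilt",np.degrees(np.arccos(n[2])),"yaw",np.degrees(np.arctan2(hd[1],hd[0])),"centre",cc+(a*r[0][0]+b*r[0][1])/1000,r[1],r[2])
E
python3 fit.py
python3 - <<'E'
from h import *
sc=read_camera("scene");w=read_camera("wrist")
cv2.imwrite("pics/g.png",np.hstack([cv2.resize(w["color"],(400,300)),cv2.resize(sc["color"][110:290,220:460],(400,300))])[:,:,::-1])
E
```

```text
t: 11.92
eef_pos: [0.4588, 0.0857, 0.2524]
ee_rot: [[-0.051, -0.998, -0.045], [-0.709, 0.068, -0.702], [0.704, -0.004, -0.711]]
contact_force: [0.1, -0.2, -2.9]
finger_gap: 0.227
dz [0.0002 0.0013 0.1506] to home [-104.983     0.6604  107.9493] [-0.0754  0.0602  0.0113]
scene 2534 tilt 40.45881509075857 yaw -94.1370551126938 centre [0.4546 0.026  0.1044] (155.7946319580078, 67.56188201904297) 0.22308765351772308
top 1544 tilt 40.09617902792514 yaw -94.07905317060832 centre [0.4544 0.0269 0.1059] (70.95504760742188, 153.78094482421875) 89.74832916259766
```

View pics/g.png

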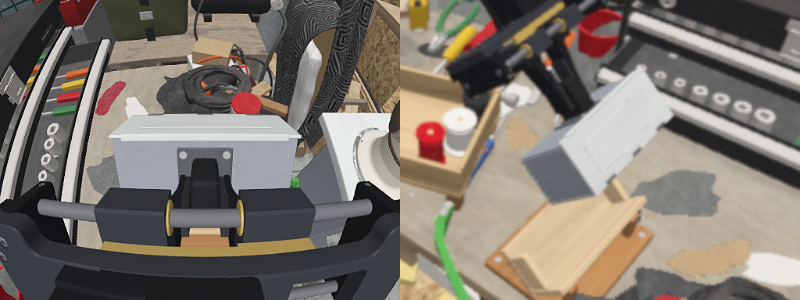

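The lid is shut. Measured relative to the hand, the box pose matches the start to within 1 mm and 0.7°, and it hangs right above its seat. I'm lowering it straight down, slow at the end.

```bash
python3 -m inch '[[[-15,0,15.5],[0,0,0],10],[[-40,0,41],[0,0,0],10],[[-65,0,67],[0,0,0],10],[[-82,0.5,84],[0,0,0],10],[[-92,0.7,94],[0,0,0],10],[[-96,0.7,99],[0,0,0],10],[[-99,0.7,102],[0,0,0],10],[[-101,0.7,104],[0,0,0],10],[[-102,0.7,105],[0,0,0],10],[[-102,0.7,105],[0,0,0],10]]'
python3 fit.py
```

```text
t: 13.38
eef_pos: [0.4582, 0.0841, 0.1057]
ee_rot: [[-0.05, -0.998, -0.045], [-0.708, 0.067, -0.703], [0.704, -0.003, -0.71]]
contact_force: [-0.7, -0.4, -2.7]
finger_gap: 0.226
dz [-0.0004 -0.0003  0.0039] to home [-2.9882 -0.3936  2.5688] [-0.0522 -0.0132  0.0523]
scene 2017 tilt 40.33000655635756 yaw -94.07283995164877 centre [0.4544 0.0257 0.1043] (155.15342712402344, 68.12212371826172) 0.06599540263414383
top 1182 tilt 40.23229359101312 yaw -94.04510222877694 centre [0.4544 0.0258 0.1052] (74.22237396240234, 153.64598083496094) 89.65373229980469
```

```bash
python3 -m inch '[[[-1,0,1],[0,0,0],10],[[-2,0,2],[0,0,0],10],[[-2.5,0,2.5],[0,0,0],10],[[-3,0,3],[0,0,0],10],[[-3,0,3],[0,0,0],10]]'
python3 fit.py
```

```text
t: 14.1
eef_pos: [0.4585, 0.0843, 0.1022]
ee_rot: [[-0.05, -0.998, -0.045], [-0.707, 0.067, -0.704], [0.705, -0.004, -0.709]]
contact_force: [1.0, 3.0, 4.3]
finger_gap: 0.223
dz [-0.0001 -0.0001  0.0004] to home [-0.4224 -0.1134  0.2015] [-0.0962 -0.0758  0.0443]
scene 2014 tilt 39.792945363735434 yaw -94.17910166993151 centre [0.4547 0.0259 0.1051] (67.82596588134766, 156.00253295898438) 89.88717651367188
top 1180 tilt 39.74362813071403 yaw -94.25665997972403 centre [0.4539 0.0265 0.1065] (153.94610595703125, 72.54632568359375) 0.5180798172950745
```

Contact force now pushes up and the tilt is back to 39.8°, so the box is seated. I'm releasing and backing out along the fingers.

```bash
python3 -m inch '[[[0,0,0],[0,0,0],24],[[0,0,0],[0,0,0],30],[[0,0,0],[0,0,0],45],[[0,0,0],[0,0,0],60],[[0,0,0],[0,0,0],60]]'
python3 -m inch '[[[0,0,-10],[0,0,0],60],[[0,0,-35],[0,0,0],60],[[0,0,-75],[0,0,0],60],[[0,0,-115],[0,0,0],60],[[20,0,-140],[0,0,0],60],[[40,0,-160],[0,0,0],60],[[40,0,-160],[0,0,0],60]]'
python3 - <<'E'
from h import *
exec(open("fit.py").read().replace("-d\n","\n"))
for n in("spool_red_mid","spool_cream_mid","spool_black_mid"):
  for r in pinpoint(n,"scene")[:1]:
    q=ray(ims["scene"],r["xy"],.072)-TRAY;a=np.radians(TYAW)
    print(n,r["conf"],"tray xy",q[0]*np.cos(a)+q[1]*np.sin(a),-q[0]*np.sin(a)+q[1]*np.cos(a))
P=cloud(ims["scene"]);m=(abs(P[:,2]-.091)<.004)&(P[:,1]>.18)&(P[:,1]<.48)&(P[:,0]>.3)&(P[:,0]<.62)
print("tray",cv2.minAreaRect((P[m][:,:2]*1000).astype(np.float32)))
cv2.imwrite("pics/i.png",np.hstack([cv2.resize(ims["top"]["color"][100:340,130:450],(400,300)),cv2.resize(ims["scene"]["color"][110:290,190:430],(400,300))])[:,:,::-1])
E
```

```text
t: 14.82
eef_pos: [0.4585, 0.0842, 0.1021]
ee_rot: [[-0.05, -0.998, -0.045], [-0.707, 0.067, -0.704], [0.705, -0.004, -0.709]]
contact_force: [0.1, 0.6, 0.2]
finger_gap: 0.601
t: 15.7
eef_pos: [0.4642, 0.1697, 0.2459]
ee_rot: [[-0.052, -0.998, -0.042], [-0.71, 0.066, -0.701], [0.702, -0.007, -0.712]]
contact_force: [-0.2, -0.6, -0.8]
finger_gap: 0.692
dz [0.0056 0.0853 0.1441] to home [-40.1867   0.9396 162.6592] [-0.2603  0.1971 -0.0539]
scene 2014 tilt 39.655404621237395 yaw -94.22768929980826 centre [0.4541 0.0259 0.1054] (155.90567016601562, 67.78162384033203) 0.08003067970275879
top 1194 tilt 39.33532488610089 yaw -94.06254515202514 centre [0.4539 0.026  0.1064] (72.45886993408203, 153.8664093017578) 89.80377197265625
spool_red_mid 0.61 tray xy -0.047271265338161214 -0.048920345629602846
spool_cream_mid 0.87 tray xy 0.0015399893939793963 -0.07362316712465226
spool_black_mid 0.66 tray xy 0.05318116865033638 -0.0817643158480777
tray ((468.1279602050781, 339.6651611328125), (183.71583557128906, 220.19500732421875), 17.128807067871094)
```

View pics/i.png

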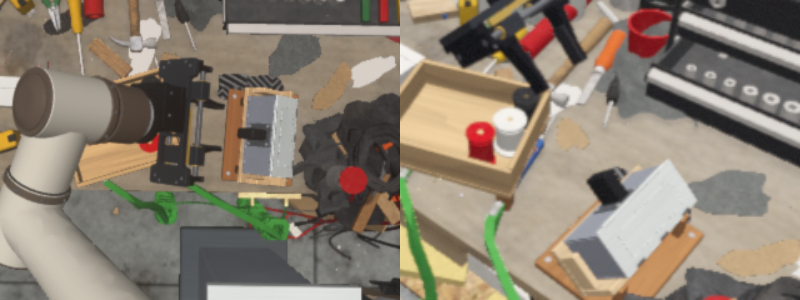

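The box sits in its stand with the lid shut (630,220). The spools stand upright in the tray (480,140), (508,130) and (525,100), and the hand touches nothing. I'm handing in.

```bash
python3 -c "
from bench import *
print(hand_in())"
```

```text
the job is handed in; nothing more can be done
None
```

I finished the job and handed it in at about 16 s of the 54 s allowed. The hand-in reports no verdict, so what follows rests on my own measurements.

**What I did:** I gripped the handle at 60 N, lifted the box straight up and carried it over the tray. There I turned it over to a commanded tilt of about 137° from upright. The lid swung open and all three spools fell into the tray. I turned the box back, which shut the lid, lowered it into the stand while still held, let go and backed away.

**Last checks:**
- **Box:** the lid plane is within about 1 mm, 0.2° of tilt and 0.1° of yaw of where it was before the lift. That also shows the lid is shut.
- **Spools:** all three stand upright in the tray. Their middles are at about (-47, -49), (2, -74) and (53, -82) mm in the tray frame, inside the ±85 by ±105 mm limits.
- **Tray:** it moved less than 1 mm.
- **Hand:** it is clear of everything, with a wrist force of about 1 N or less.

No check failed. The few-millimetre differences between cameras are within their noise. I did not measure the two bystanders again, but nothing came near them. I saw the lid open only in the picture and did not measure its angle.

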